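# Walk the dry-block heater home into its docking bay

### The arm

A 7-joint arm with a two-finger parallel gripper is mounted at the origin on the work surface. World frame = base frame: x ahead of the robot, y to its left, z up, the work surface at z = 0. Lengths are in mm, angles in rad, forces in N, time in s.
With the tool pointing down it reaches from about 400 to 875 mm from the base axis. Payload 4.4 kg.
Tool frame: the origin (TCP) lies at the very end of the fingers, on their centre line; the grasp point (between the pads) lies 19 mm behind it; z points along the fingers, x is the direction in which the jaws open and shut, and the axes are right-handed (so a half turn about z gives the same grasp; the last joint's range is limited). The gripper opens to 85 mm and grips with 20 to 120 N. Pads are 22 mm wide; open, the fingers measure 114 mm over their backs; the gripper's body (76 mm by 85 mm) begins 54 mm behind the grasp point. The pads swing forward as they close: fully open they stand 13 mm farther back than shut.
Start: joints at [-1.222, 0.628, 0.038, 1.517, -0.027, 0.996, -0.02], TCP at [261.932, 594.903, 198.813] pointing down, gripper open.
Joint ranges: [-3.06, 3.06], [-0.37, 2.12], [-1.25, 1.32], [0.18, 2.47], [-1.1, 4.24], [0.23, 1.98], [-2.94, 2.94]. Speed limits (rad/s): [2.57, 2.57, 3.14, 3.14, 3.14, 3.14, 3.14].

### API

Orientations are given as [roll, pitch, yaw] about the fixed x, y, z axes, in that order (R = Rz(yaw) Ry(pitch) Rx(roll)).
In Python, from cell import ctrl, get_image, job, models gives the robot as it stands.
- The arm moves only by the tool move_arm, never from a script. Its argument "moves" is a list that holds one entry, the list of rows, each a list of 6 numbers: the shift along the tool's x, y, z in m, then the turn, a rotation vector about the tool's x, y, z in rad. A call has 1 to 20 rows; each row is the pose to reach, as a shift and turn from the pose commanded when the call began, along the tool's axes at that moment; what a row does not reach only later rows make up. A row lasts 1/8 s, in which the tool goes at most 62.5 mm and 10.7 degrees, less where a joint would pass 70% of its speed; a pose out of reach is approached as far as the arm can. A call with a gripper value outside its range is refused whole. "jaw" is the opening, from 0 (shut) to 1 (fully open), set as the call begins (left out, the last holds). The fingers move at their own pace and stop on an object; the grip force is fixed at half the most. Time passes only in rows, so rows that repeat a pose let the fingers close. It gives the time, the measured TCP pose, the force and the opening at its end, in the units of the state.
- ctrl.read_state(): the state, without advancing time (a new reading comes with each control period).
- get_image(name): name is "side" or "top" or "wrist"; returns a dict with "color" (400x640x3 uint8, blue, green, red), "fov_y" (degrees; the focal length in pixels is half the picture's height over the tangent of half this angle, whatever the lens; pixels are square), "cx", "cy" (the principal point, pixels), "origin" and "orientation" of the camera in the world; the wrist camera has in their place "hand_eye" (4x4, takes a point from camera to tool coordinates, whose origin is the TCP and whose axes are the tool frame's). Camera axes: x right, y up, looking along -z (the intrinsics and any distortion apply to the point x, -y, -z); pixel columns grow to the right and rows downward; lengths in mm; the calibration is good to about 2 mm. A picture is of the moment at which its call begins: read the wrist's pose just before it. There is no depth.
- job.finish_job(): hands the job in, once; it reports no verdict.
Trained networks look in the newest picture that a camera, given by its name, has taken for a name from the list of things; names that differ only in an ending like _2 or _b are one class to them, and where a whole thing is asked for, a point or a joint stands for the part that bears it (a point fixed in the world has none). Each returns a list of dicts, best first, with "score" (0 to 1); they miss things now and then, are a little off and sometimes report something else, mostly with a low value. They report only what shows in the picture. A call takes as long as a camera call. They do not tell look-alikes from the thing itself.
- models.cut_out(camera, thing): "pixels" (400x640 bool, what is visible of it) and "uv" ([column, row] in pixels, amid what is visible of it).
- models.place_of(camera, thing): "uv" ([column, row] in pixels: a listed point, or the origin of a listed thing).
The state is a dict: "clock": time; "qpos": joint angles; "qd": joint speeds; "tau": joint torques, N m; "eef_pos": TCP position; "tool_rot": TCP orientation; "force": force on the tool from outside, world axes, zero at the start; "torque": the same for the moment, N m; "width": finger opening in mm.
Only numpy, scipy, OpenCV 4.12 (cv2) and the standard library are available. Lean on these libraries where they do the work, as an engineer would, in place of code of your own. Each camera call takes 0.05 s, during which the arm holds its last target.

### The job

Push the heavy dry-block heater across the bench into its docking bay, walking it forward with small alternating pushes on its two bare near corners, without slewing it far round, until it is fully home against the stop and presses in both spring contacts. Push gently, keep off its grey control panel and leave everything else on the bench where it is. Then switch the dock on by swinging its black lever fully over, away from the robot.

Things in the scene. Friction and masses are not known exactly. Their poses are not given: they have to be found in the camera images.
- heater: Dry-block heater: white flat-bottomed case loose on the bench, 0.85 to 1.25 kg, 100 deep (x) x 200 wide (y) x 60 mm high, wells on top up to 74 mm. Origin: centre of its underside; near face x = -50 mm, leading face x = +50 mm. x points the way it is to go, away from the robot. Starts 25 to 40 mm short of the rails, to 6 mm off centre and 6 deg askew. Max push 30 N, max skew 23 deg to the dock.
- push_left (a point): Middle of the bare metal at the heater's left (+y) near corner: heater x = -50, y = +78, z = 25 mm. Bare metal spans y = 55 to 97 mm. A push here along x turns the heater clockwise seen from above as it moves this corner forward; it slides at 3 to 9 N, turning about 0.065 rad per 10 mm of push.
- push_right (a point): The same at the right near corner: heater x = -50, y = -78, z = 25 mm, bare metal y = -55 to -97 mm. A push here turns the heater anticlockwise.
- panel: The heater's grey plastic control panel, standing out 14 mm (17 mm with its knob) from the middle of the near face, heater y = -50 to +50 mm, z = 15 to 57 mm. Not to be pressed. Origin: heater x = -50 mm, y = 0, z = 0; axes as the heater's.
- dock: Docking bay fixed on the bench: two aluminium rails 30 mm high, 16 mm thick, x = 0 to 115 mm, 216 mm clear between them; entry flares 48 mm long splay 17 deg before the mouth. Origin: on the bench, midway between the rails at the mouth; x points into the bay. A steel stop bar 45 mm high crosses it, its near face clamped anywhere from x = 40 to 60 mm: not reported, feel for it (cameras see it).
- contact_left (a joint): Left (+y) brass spring contact button, 18 mm across, at dock y = +70 mm, 26 mm above the bench, standing 6 mm out of the stop bar's near face towards the robot. Value: metres pressed in, 0 free, 0.006 flush with the bar; about 0.9 N when fully in, so the heater's friction keeps it pressed.
- contact_right (a joint): Right (-y) contact button, the same at dock y = -70 mm.
- switch (a joint): The dock's black toggle lever on a grey housing beside the left (+y) rail. Value: 0 leaning towards the mouth (dock -x, off), 1.0 rad leaning fully towards dock +x (on). Stays where it is left; a light push on its tip moves it.
- switch_tip (a point): Tip of the toggle lever; moves with it. The lever is about 70 mm long and swings in the dock's x-z plane, standing upright at 0.5 rad.
- tube_rack: Bystander: orange rack of capped test tubes, 78 x 150 x 130 mm. Origin: middle of its underside.
- dish_stack: Bystander: stack of three petri dishes, 90 mm across, 43 mm high, on the right of the dock. Origin: middle of its underside.
- dish: Bystander: single petri dish, 90 mm across, 14 mm high, beyond the dock. Origin: middle of its underside.
- bottle: Bystander: brown bottle, 60 mm across, 130 mm high, beyond the dock. Origin: middle of its underside.
- beaker: Bystander: clear beaker, 72 mm across, 90 mm high, at the right. Origin: middle of its underside.
- tip_box: Bystander: grey pipette tip box, 85 x 120 x 68 mm, at the left. Origin: middle of its underside.
Not all that is in view belongs to the job. There is more than one size of the part that bears contact_left; the job needs the larger.

How it is judged:
By the outcome, as a careful person would: the job done as asked, in the order asked, and still so for the second after the job is handed in, with the robot touching nothing.
It also fails if it takes over 72 s, if anything falls off the work surface, if the arm or the gripper's body presses on something with over 40 N, if the wrist force passes 120 N, or if a joint passes its speed limit or range.

## Working session

There is one attempt and no reset: what is moved stays moved. The work goes in short steps, Python scripts to look and compute and a tool call to move; the robot and the scene stay as the last step left them, time stands still between calls to the robot, and variables do not carry over. Pictures are saved under pics/ and viewed, and the job is handed in when it is done.

Besides the shell and the picture viewer there is one more tool, called after "Call:" as a command line: name --argument value ..., lists and objects as JSON in quotes. move_arm: Moves the arm, as the interface text tells. Its arguments: {"type":"object","properties":{"moves":{"type":"array","items":{"type":"array","items":{"type":"array","items":{"type":"number"}}}},"jaw":{"type":"number"}},"required":["moves"]}

```bash
mkdir -p pics; ls; cat > h.py <<'E'
import numpy as np, cv2
from cell import ctrl, get_image, job, models
from scipy.spatial.transform import Rotation as R
E
python3 - <<'E'
from h import *
s=ctrl.read_state()
print({k:np.round(v,3) if not isinstance(v,dict) else v for k,v in s.items()})
for n in ["side","top","wrist"]:
    g=get_image(n); cv2.imwrite(f"pics/{n}0.png",g["color"])
    print(n,{k:v for k,v in g.items() if k!="color"})
    for t in ["heater","push_left","push_right","dock","contact_left","contact_right","switch","switch_tip","tube_rack","tip_box","dish_stack","dish","bottle","beaker"]:
        try: print(t,[(np.round(d["uv"],1).tolist(),round(d["score"],2)) for d in models.place_of(n,t)])
        except Exception as e: print(t,e)
E
```

```text
pics
{'clock': np.float64(0.0), 'qpos': array([-1.222,  0.629,  0.038,  1.518, -0.027,  0.996, -0.02 ]), 'qd': array([ 0.001, -0.002,  0.   ,  0.001, -0.   , -0.001,  0.001]), 'tau': array([-0.0000e+00, -5.6341e+01,  1.2260e+00, -1.9345e+01,  1.1000e-02,
        1.1000e-02,  0.0000e+00]), 'eef_pos': array([261.67 , 594.251, 197.876]), 'tool_rot': array([3.142e+00, 2.000e-03, 1.156e+00]), 'force': array([ 0.484, -0.592,  1.124]), 'torque': array([-0.028,  0.019,  0.059]), 'width': np.float64(85.487)}
side {'fov_y': 49.889082859914424, 'cx': 322.6933625584642, 'cy': 204.75392001693973, 'origin': array([  426.2310735 , -1030.78094638,   746.63781146]), 'orientation': array([ 0.98953923,  0.00738324, -0.18467251])}
heater [([297.5, 221.7], 0.96)]
push_left [([277.2, 204.4], 0.81)]
push_right [([282.4, 232.4], 0.96)]
dock [([324.9, 216.1], 0.57), ([280.6, 201.0], 0.42)]
contact_left it knows: beaker, bottle, dish, dish_stack, dock, heater, panel, push_left, push_right, switch_tip, tip_box, tube_rack
contact_right it knows: beaker, bottle, dish, dish_stack, dock, heater, panel, push_left, 
[... 1841 characters left out ...]
3.52537681e-05,  2.96076998e-01, -9.55164075e-01,
        -1.75174152e+02],
       [ 0.00000000e+00,  0.00000000e+00,  0.00000000e+00,
         1.00000000e+00]])}
heater []
push_left []
push_right []
dock []
contact_left it knows: beaker, bottle, dish, dish_stack, dock, heater, panel, push_left, push_right, switch_tip, tip_box, tube_rack
contact_right it knows: beaker, bottle, dish, dish_stack, dock, heater, panel, push_left, push_right, switch_tip, tip_box, tube_rack
switch it knows: beaker, bottle, dish, dish_stack, dock, heater, panel, push_left, push_right, switch_tip, tip_box, tube_rack
switch_tip []
tube_rack []
tip_box [([265.9, 343.3], 0.87)]
dish_stack []
dish []
bottle []
beaker []
```

```bash
python3 - <<'E'
import cv2
for n,(x0,y0,x1,y1) in {"side":(220,130,460,310),"top":(160,130,400,310)}.items():
    i=cv2.imread(f"pics/{n}0.png")[y0:y1,x0:x1]
    cv2.imwrite(f"pics/{n}0z.png",cv2.resize(i,(800,600),interpolation=cv2.INTER_CUBIC))
E
```

```text
(no output)
```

View pics/side0z.png

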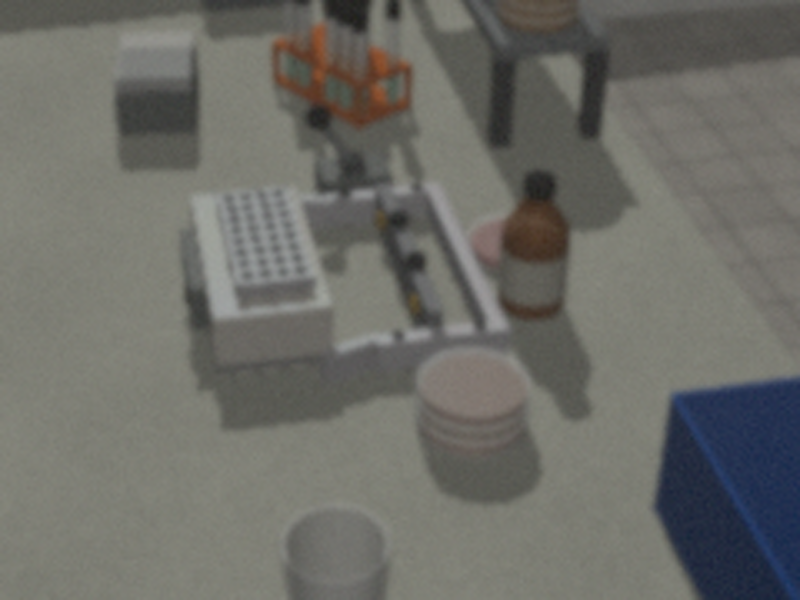

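View pics/top0z.png

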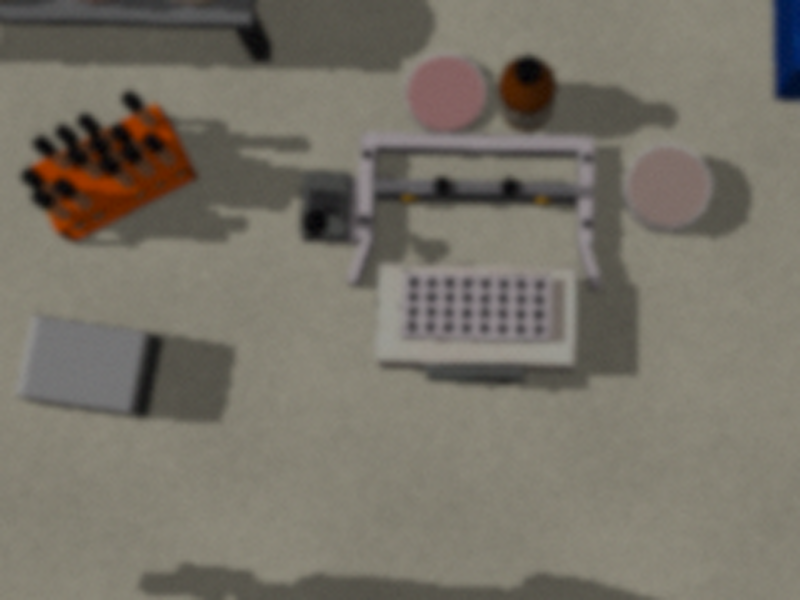

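View pics/top0.png

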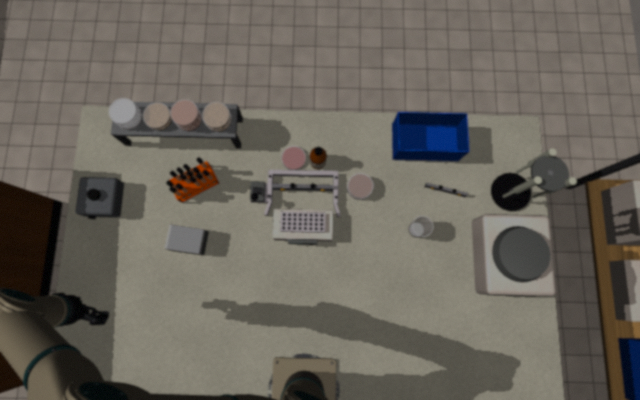

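View pics/wrist0.png

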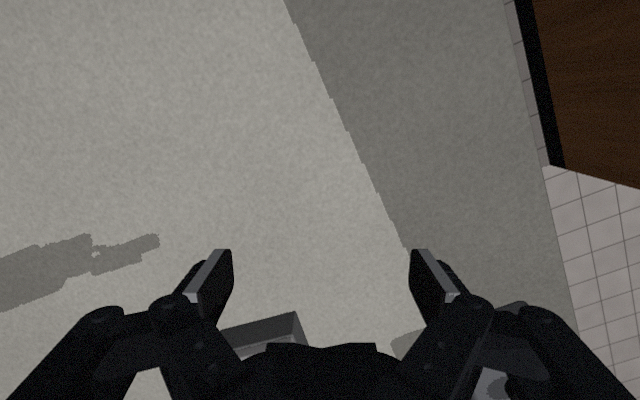

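```bash
cat >> h.py <<'E'
def cam(g,s=None):
    if "hand_eye" in g:
        T=np.eye(4);T[:3,:3]=R.from_euler("xyz",s["tool_rot"]).as_matrix();T[:3,3]=s["eef_pos"]
        T=T@g["hand_eye"]; return T[:3,:3],T[:3,3]
    return R.from_euler("xyz",g["orientation"]).as_matrix(),np.array(g["origin"])
def ray(g,uv,z,s=None):
    f=200/np.tan(np.radians(g["fov_y"]/2)); M,o=cam(g,s)
    d=M@np.array([(uv[0]-g["cx"])/f,-(uv[1]-g["cy"])/f,-1]); return (o+d*(z-o[2])/d[2])
def proj(g,p,s=None):
    f=200/np.tan(np.radians(g["fov_y"]/2)); M,o=cam(g,s)
    c=M.T@(np.array(p,float)-o); return np.array([g["cx"]+f*c[0]/-c[2],g["cy"]-f*c[1]/-c[2]])
E
python3 - <<'E'
from h import *
print(ctrl.read_state()["clock"])
g=get_image("top"); k=lambda x,y:(160+x*.3,130+y*.3)
for n,p,z in [("rail back L in",(365,145),30),("back R",(592,145),30),("flareL tip",(353,280),30),("flareR tip",(595,280),30),("mouthL",(372,232),30),("mouthR",(580,232),30),
 ("barL",(380,197),45),("barR",(575,197),45),("btnL",(408,199),26),("btnR",(541,200),26),("H nl",(379,362),60),("H nr",(575,362),60),("H fl",(379,268),60),("H fr",(576,270),60),("tip",(317,222),80),("houseTL",(305,175),20),("houseBR",(350,240),20),("stack",(667,188),43),("dish",(446,93),14),("bottle",(528,72),130),("rackTL",(155,105),60),("rackBR",(70,238),10)]:
    print(n,np.round(ray(g,k(*p),z)))
g=get_image("side")
for n,uv,z in [("pl",(277.2,204.4),25),("pr",(282.4,232.4),25),("heater",(297.5,221.7),0),("dock",(324.9,216.1),0),("tip",(220+318*.3,130+118*.3),80)]: print(n,np.round(ray(g,uv,z)))
E
```

```text
1.8
rail back L in [718. 139.  30.]
back R [ 723. -101.   30.]
flareL tip [573. 145.  30.]
flareR tip [ 579. -106.   30.]
mouthL [624. 127.  30.]
mouthR [629. -90.  30.]
barL [658. 119.  45.]
barR [663. -83.  45.]
btnL [661.  91.  26.]
btnR [663. -49.  26.]
H nl [485. 112.  60.]
H nr [489. -85.  60.]
H fl [581. 115.  60.]
H fr [583. -85.  60.]
tip [623. 178.  80.]
houseTL [686. 202.  20.]
houseBR [617. 151.  20.]
stack [ 675. -179.   43.]
dish [782.  56.  14.]
bottle [769. -31. 130.]
rackTL [747. 355.  60.]
rackBR [614. 447.  10.]
pl [486.  79.  25.]
pr [487. -66.  25.]
heater [539.  11.   0.]
dock [625.  24.   0.]
tip [627. 203.  80.]
```

Call:
move_arm --moves '[[[-0.027, 0.029, -0.007, 0, 0, 0.169], [-0.053, 0.059, -0.014, 0, 0, 0.338], [-0.08, 0.088, -0.021, 0, 0, 0.507], [-0.106, 0.117, -0.028, 0, 0, 0.676], [-0.133, 0.147, -0.034, 0, 0, 0.845], [-0.16, 0.176, -0.041, 0, 0, 1.014], [-0.186, 0.205, -0.048, 0, 0, 1.183], [-0.213, 0.234, -0.055, 0, 0, 1.352], [-0.24, 0.264, -0.062, 0, 0, 1.521], [-0.266, 0.293, -0.069, 0, 0, 1.69], [-0.293, 0.322, -0.076, 0, 0, 1.859], [-0.32, 0.352, -0.083, 0, 0, 2.028], [-0.346, 0.381, -0.09, 0, 0, 2.197], [-0.373, 0.41, -0.097, 0, 0, 2.366], [-0.4, 0.44, -0.103, 0, 0, 2.535], [-0.426, 0.469, -0.11, 0, 0, 2.704], [-0.426, 0.469, -0.11, 0, 0, 2.704], [-0.426, 0.469, -0.11, 0, 0, 2.704]]]' --jaw 0

```text
clock: 4.15
eef_pos: [519.1, 17.0, 308.5]
tool_rot: [3.141, 0.001, -1.546]
force: [-0.9, 0.7, -0.5]
width: -0.0
```

```bash
python3 - <<'E'
from h import *
s=ctrl.read_state(); g=get_image("wrist"); cv2.imwrite("pics/w1.png",g["color"])
print(s["clock"],s["eef_pos"],s["tool_rot"],s["force"],np.round(s["qpos"],2))
np.save("w1.npy",dict(s=s,g=g),allow_pickle=True)
E
```

```text
4.15 [519.08253511  16.95678589 308.48921262] [ 3.14073416e+00  1.01165912e-03 -1.54621725e+00] [-0.91815503  0.66381846 -0.54418539] [-0.67  0.43  0.87  1.74 -0.36  1.14 -1.24]
```

View pics/w1.png

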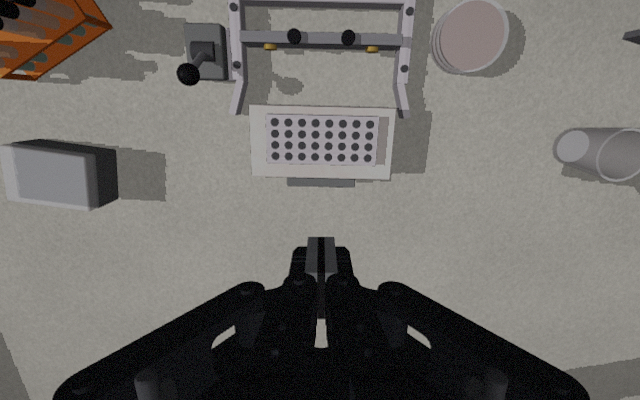

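```bash
python3 - <<'E'
import cv2
i=cv2.imread("pics/w1.png")[0:195,170:430]
cv2.imwrite("pics/w1z.png",cv2.resize(i,(780,585),interpolation=cv2.INTER_CUBIC))
E
```

```text
(no output)
```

View pics/w1z.png

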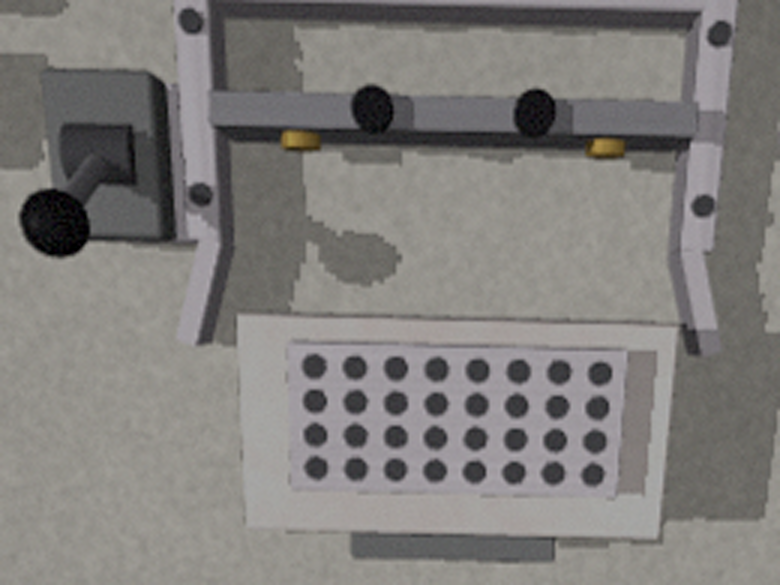

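```bash
python3 - <<'E'
from h import *
d=np.load("w1.npy",allow_pickle=True).item(); s,g=d["s"],d["g"]
k=lambda p:(170+p[0]/3,p[1]/3)
P={}
for n,p,z in [("Hfl",(239,315),60),("Hfr",(676,327),60),("Hnl",(246,527),60),("Hnr",(660,540),60),
 ("mouthL in",(218,243),30),("mouthR in",(687,247),30),("flareL in",(206,342),30),("flareR in",(700,352),30),
 ("backLin",(209,12),30),("backRin",(697,25),30),("barL",(212,126),45),("barR",(693,136),45),("btnL",(300,145),26),("btnR",(606,153),26),("tip",(55,222),70),("tip90",(55,222),85),("panel L",(352,557),57),("panel R",(553,560),57)]:
    P[n]=ray(g,k(p),z,s); print(n,np.round(P[n],1))
c=sum(P[a] for a in("Hfl","Hfr","Hnl","Hnr"))/4
v=P["Hfl"]-P["Hfr"]+P["Hnl"]-P["Hnr"]; u=P["Hfl"]-P["Hnl"]+P["Hfr"]-P["Hnr"]
print("heater",c,np.arctan2(-v[0],v[1]),np.arctan2(u[1],u[0]),np.linalg.norm(v)/2,np.linalg.norm(u)/2)
for a,b in [("mouthL in","mouthR in"),("flareL in","flareR in"),("backLin","backRin"),("barL","barR"),("btnL","btnR")]:
    v=P[a]-P[b]; print(a,np.round((P[a]+P[b])/2,1),np.arctan2(-v[0],v[1]),np.linalg.norm(v))
print(np.round(proj(g,s["eef_pos"],s),1))
E
```

```text
Hfl [587.2 116.   60. ]
Hfr [586.9 -80.4  60. ]
Hnl [489.5 117.1  60. ]
Hnr [488.1 -82.4  60. ]
mouthL in [618.9 131.2  30. ]
mouthR in [622.6 -89.1  30. ]
flareL in [573.7 139.4  30. ]
flareR in [ 575.  -100.3   30. ]
backLin [713.8 130.2  30. ]
backRin [714.1 -84.2  30. ]
barL [666.2 127.7  45. ]
barR [667.4 -83.5  45. ]
btnL [662.3  92.3  26. ]
btnR [662.5 -48.6  26. ]
tip [623.4 190.4  70. ]
tip90 [622.4 184.2  85. ]
panel L [475.   66.6  57. ]
panel R [475.9 -31.8  57. ]
heater [537.93264254  17.57764951  60.        ] -0.0043372327666740046 0.004875522323824323 197.9815810476234 98.29318802570074
mouthL in [620.7  21.1  30. ] 0.016780872894756348 220.37651708806268
flareL in [574.4  19.5  30. ] 0.005311758285129347 239.71071491012043
backLin [714.  23.  30.] 0.0011818737437161045 214.37099230395143
barL [666.8  22.1  45. ] 0.005817035518813674 211.1422609289436
btnL [662.4  21.8  26. ] 0.0008635488570384382 140.91405355506927
[323.  227.2]
```

Call:
move_arm --moves '[[[-0.028, 0.022, 0.045, 0, 0, 0.015], [-0.056, 0.045, 0.095, 0, 0, 0.015], [-0.083, 0.067, 0.145, 0, 0, 0.015], [-0.083, 0.067, 0.195, 0, 0, 0.015], [-0.083, 0.067, 0.24, 0, 0, 0.015], [-0.083, 0.067, 0.27, 0, 0, 0.015], [-0.083, 0.067, 0.29, 0, 0, 0.015], [-0.083, 0.067, 0.29, 0, 0, 0.015], [-0.083, 0.067, 0.29, 0, 0, 0.015]]]'

```text
clock: 5.32
eef_pos: [450.8, 98.2, 19.4]
tool_rot: [-3.141, 0.001, -1.562]
force: [-0.8, 0.2, 0.4]
width: 0.3
```

```bash
python3 - <<'E'
from h import *
s=ctrl.read_state(); g=get_image("wrist"); cv2.imwrite("pics/w2.png",g["color"])
print(s["clock"],s["eef_pos"],s["tool_rot"],s["force"],np.round(s["qpos"],2))
E
```

```text
5.325 [450.79646994  98.20127736  19.40561478] [-3.14092233e+00  5.81057035e-04 -1.56164520e+00] [-0.77117862  0.19753944  0.42100407] [-0.56  0.74  0.43  2.18 -0.83  0.39 -1.01]
```

View pics/w2.png

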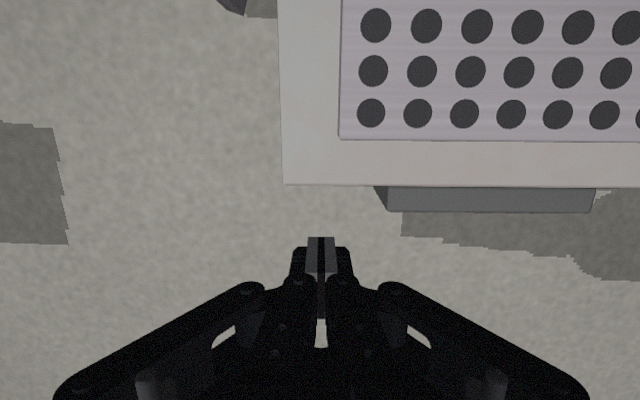

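Call:
move_arm --moves '[[[0.001, -0.01, 0, 0, 0, 0], [0.002, -0.018, 0, 0, 0, 0], [0.002, -0.022, 0, 0, 0, 0], [0.002, -0.024, 0, 0, 0, 0], [0.002, -0.026, 0, 0, 0, 0], [0.002, -0.028, 0, 0, 0, 0], [0.002, -0.03, 0, 0, 0, 0], [0.002, -0.032, 0, 0, 0, 0], [0.002, -0.034, 0, 0, 0, 0]]]'

```text
clock: 6.5
eef_pos: [480.6, 96.5, 18.4]
tool_rot: [3.134, 0.002, -1.563]
force: [-7.4, 1.0, 3.9]
width: 0.1
```

```bash
cat > look.py <<'E'
import sys
from h import *
n=sys.argv[1]
s=ctrl.read_state(); g=get_image("wrist"); cv2.imwrite(f"pics/{n}.png",g["color"])
print(s["clock"],s["eef_pos"],s["tool_rot"],s["force"]); np.save(n+".npy",dict(s=s,g=g),allow_pickle=True)
E
python3 look.py w3
```

```text
6.5 [480.59310992  96.51909344  18.41103532] [ 3.13437397e+00  1.96707447e-03 -1.56257205e+00] [-7.42723811  1.03197084  3.89483421]
```

View pics/w3.png

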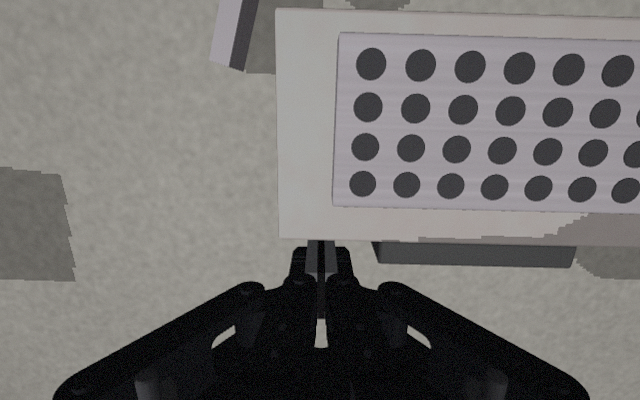

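```bash
python3 - <<'E'
from h import *
d=np.load("w3.npy",allow_pickle=True).item(); s,g=d["s"],d["g"]
for p in [(280,239),(375,241),(637,246),(276,9),(637,20)]: print(np.round(ray(g,p,60,s),1))
for p in [(333,206),(340,33),(637,213)]: print(np.round(ray(g,p,74,s),1))
print(ray(g,(373,243),57,s),ray(g,(309,240),25,s),ray(g,(335,240),25,s))
E
```

```text
[492.5 117.7  60. ]
[491.8  71.5  60. ]
[490.4 -56.4  60. ]
[590.4 116.1  60. ]
[587.8 -24.5  60. ]
[514.7  92.9  74. ]
[579.7  91.8  74. ]
[512.8 -35.1  74. ]
[489.2505359  71.8587818  57.       ] [474.85784552 105.05924221  25.        ] [475.01059078  89.10069371  25.        ]
```

Call:
move_arm --moves '[[[0, 0.02, 0, 0, 0, 0], [0, 0.038, 0, 0, 0, 0], [0.055, 0.038, 0, 0, 0, 0], [0.11, 0.038, 0, 0, 0, 0], [0.157, 0.038, 0, 0, 0, 0], [0.157, 0.02, 0, 0, 0, 0], [0.157, 0.01, 0, 0, 0, 0], [0.157, 0.006, 0, 0, 0, 0], [0.157, 0.0035, 0, 0, 0, 0], [0.157, 0.001, 0, 0, 0, 0], [0.157, -0.0015, 0, 0, 0, 0], [0.157, -0.004, 0, 0, 0, 0], [0.157, -0.0065, 0, 0, 0, 0], [0.157, -0.009, 0, 0, 0, 0]]]'

```text
clock: 8.3
eef_pos: [491.6, -60.9, 18.3]
tool_rot: [3.137, -0.0, -1.562]
force: [-5.3, -2.5, 2.9]
width: -0.1
```

```bash
python3 look.py w4
```

```text
8.3 [491.63082166 -60.88797997  18.31654166] [ 3.13660249e+00 -3.92764215e-05 -1.56213399e+00] [-5.32624625 -2.46556825  2.91372455]
```

View pics/w4.png

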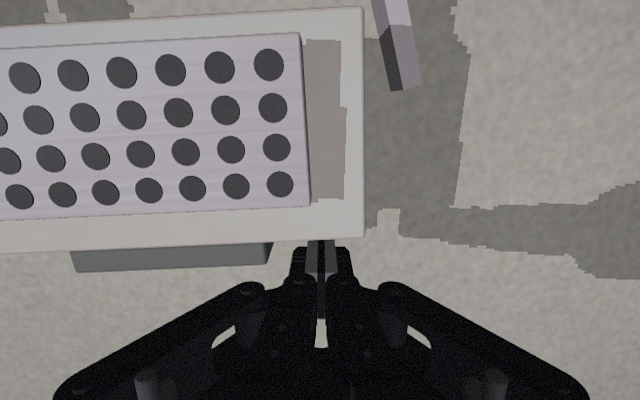

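```bash
cat > pose.py <<'E'
from h import *
def pose(n,near,corner,side):
    # near: far point on near top edge; corner: near corner px; side +1 left
    d=np.load(n+".npy",allow_pickle=True).item(); s,g=d["s"],d["g"]
    a=ray(g,near,60,s);b=ray(g,corner,60,s)
    v=(b-a)*side; th=np.arctan2(-v[0],v[1])
    c=b[:2]-R.from_euler("z",th).as_matrix()[:2,:2]@np.array([-50,100*side])
    print(n,"yaw",round(th,3),"centre",np.round(c,1),"corner",np.round(b,1)); return d
E
python3 - <<'E'
from pose import *
d=pose("w4",(0,253),(364,237),-1); s,g=d["s"],d["g"]
for p in [(0,22),(361,7)]: print(ray(g,p,60,s))
for p in [(377,0),(392,90)]: print(ray(g,p,30,s))
E
```

```text
w4 yaw 0.057 centre [549.1  22.4] corner [504.9 -80.3  60. ]
[595.96676868  67.07512008  60.        ]
[602.36745192 -74.06817982  60.        ]
[613.03571109 -84.88993283  30.        ]
[573.10725093 -95.1621226   30.        ]
```

Call:
move_arm --moves '[[[0, 0.025, 0, 0, 0, 0], [0, 0.044, 0, 0, 0, 0], [-0.055, 0.044, 0, 0, 0, 0], [-0.11, 0.044, 0, 0, 0, 0], [-0.159, 0.044, 0, 0, 0, 0], [-0.159, 0.024, 0, 0, 0, 0], [-0.159, 0.014, 0, 0, 0, 0], [-0.159, 0.01, 0, 0, 0, 0], [-0.159, 0.007, 0, 0, 0, 0], [-0.159, 0.004, 0, 0, 0, 0], [-0.159, 0.001, 0, 0, 0, 0], [-0.159, -0.002, 0, 0, 0, 0], [-0.159, -0.005, 0, 0, 0, 0], [-0.159, -0.008, 0, 0, 0, 0]]]'

```text
clock: 10.1
eef_pos: [497.5, 98.7, 18.2]
tool_rot: [3.134, 0.003, -1.564]
force: [-5.8, 3.3, 2.0]
width: -0.2
```

```bash
python3 look.py w5
```

```text
10.1 [497.51223155  98.73420534  18.21155421] [ 3.13424882e+00  2.85342984e-03 -1.56358517e+00] [-5.75378629  3.2537376   2.03942673]
```

View pics/w5.png

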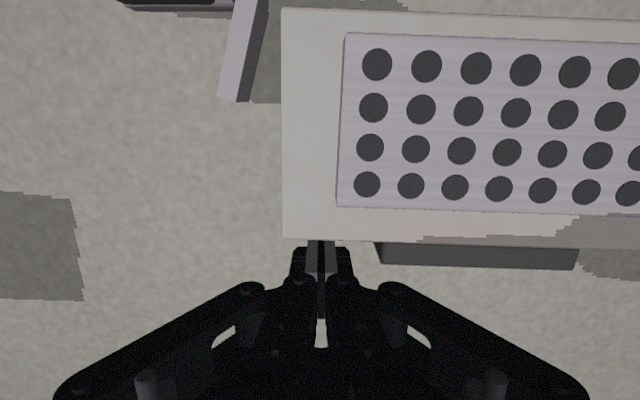

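```bash
python3 - <<'E'
from pose import *
d=pose("w5",(637,249),(283,238),1)
E
```

```text
w5 yaw -0.025 centre [557.5  17.1] corner [510.  118.4  60. ]
```

Call:
move_arm --moves '[[[0, 0.025, 0, 0, 0, 0], [0, 0.04, 0, 0, 0, 0], [0.055, 0.04, 0, 0, 0, 0], [0.11, 0.04, 0, 0, 0, 0], [0.159, 0.04, 0, 0, 0, 0], [0.159, 0.022, 0, 0, 0, 0], [0.159, 0.012, 0, 0, 0, 0], [0.159, 0.008, 0, 0, 0, 0], [0.159, 0.005, 0, 0, 0, 0], [0.159, 0.002, 0, 0, 0, 0], [0.159, -0.001, 0, 0, 0, 0], [0.159, -0.004, 0, 0, 0, 0], [0.159, -0.007, 0, 0, 0, 0], [0.159, -0.01, 0, 0, 0, 0]]]'

```text
clock: 11.9
eef_pos: [509.4, -61.0, 18.3]
tool_rot: [3.136, -0.0, -1.563]
force: [-5.1, -2.6, 2.7]
width: 0.3
```

```bash
python3 look.py w6
```

```text
11.9 [509.41817934 -61.02486257  18.27490042] [ 3.13637704e+00 -1.86112299e-04 -1.56266177e+00] [-5.14384008 -2.59779304  2.6641672 ]
```

View pics/w6.png

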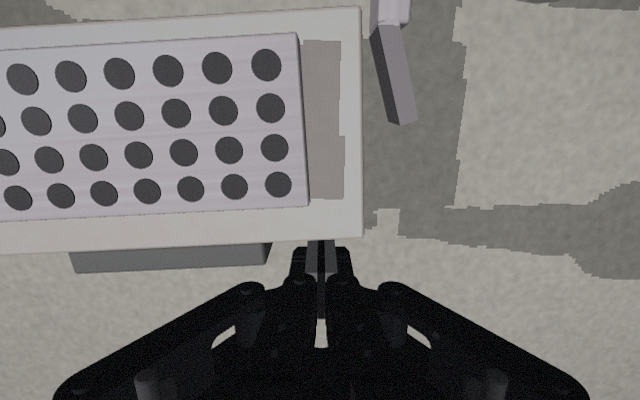

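```bash
python3 - <<'E'
from pose import *
d=pose("w6",(0,254),(363,236),-1);s,g=d["s"],d["g"]
print(ray(g,(375,24),30,s),ray(g,(360,6),60,s))
E
```

```text
w6 yaw 0.063 centre [566.8  23. ] corner [523.2 -79.9  60. ]
[620.75137303 -84.76814215  30.        ] [620.47474529 -73.84763748  60.        ]
```

Call:
move_arm --moves '[[[0, 0.025, 0, 0, 0, 0], [0, 0.044, 0, 0, 0, 0], [-0.055, 0.044, 0, 0, 0, 0], [-0.11, 0.044, 0, 0, 0, 0], [-0.16, 0.044, 0, 0, 0, 0], [-0.16, 0.025, 0, 0, 0, 0], [-0.16, 0.015, 0, 0, 0, 0], [-0.16, 0.011, 0, 0, 0, 0], [-0.16, 0.008, 0, 0, 0, 0], [-0.16, 0.005, 0, 0, 0, 0], [-0.16, 0.002, 0, 0, 0, 0], [-0.16, -0.001, 0, 0, 0, 0], [-0.16, -0.004, 0, 0, 0, 0], [-0.16, -0.007, 0, 0, 0, 0], [-0.16, -0.009, 0, 0, 0, 0]]]'

```text
clock: 13.82
eef_pos: [516.7, 100.0, 18.2]
tool_rot: [3.134, 0.003, -1.564]
force: [-5.5, 3.8, 1.9]
width: 0.0
```

```bash
python3 look.py w7
```

```text
13.825 [516.67163359  99.95607594  18.18284313] [ 3.13443941e+00  2.94892981e-03 -1.56361987e+00] [-5.51796083  3.82038338  1.88495576]
```

View pics/w7.png

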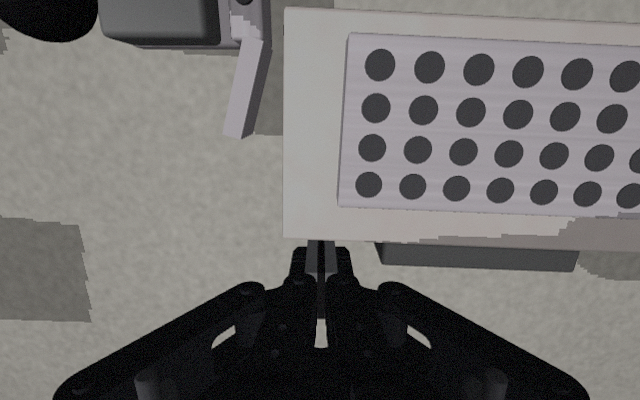

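```bash
python3 - <<'E'
from pose import *
d=pose("w7",(637,250),(284,237),1);s,g=d["s"],d["g"]
print(ray(g,(262,45),30,s),ray(g,(283,8),60,s))
E
```

```text
w7 yaw -0.032 centre [576.6  17.6] corner [529.7 119.1  60. ]
[618.42101012 130.8053802   30.        ] [626.8327979  116.60539617  60.        ]
```

Call:
move_arm --moves '[[[0, 0.025, 0, 0, 0, 0], [0, 0.041, 0, 0, 0, 0], [0.055, 0.041, 0, 0, 0, 0], [0.11, 0.041, 0, 0, 0, 0], [0.16, 0.041, 0, 0, 0, 0], [0.16, 0.023, 0, 0, 0, 0], [0.16, 0.013, 0, 0, 0, 0], [0.16, 0.009, 0, 0, 0, 0], [0.16, 0.006, 0, 0, 0, 0], [0.16, 0.003, 0, 0, 0, 0], [0.16, 0, 0, 0, 0, 0], [0.16, -0.003, 0, 0, 0, 0], [0.16, -0.006, 0, 0, 0, 0], [0.16, -0.009, 0, 0, 0, 0]]]'

```text
clock: 15.62
eef_pos: [527.5, -60.9, 18.2]
tool_rot: [3.136, -0.0, -1.563]
force: [-4.6, -2.5, 1.7]
width: -0.4
```

```bash
python3 look.py w8
```

```text
15.625 [527.49546206 -60.94244898  18.24421917] [ 3.13639780e+00 -3.07153362e-04 -1.56260389e+00] [-4.62505083 -2.54104661  1.67789504]
```

View pics/w8.png

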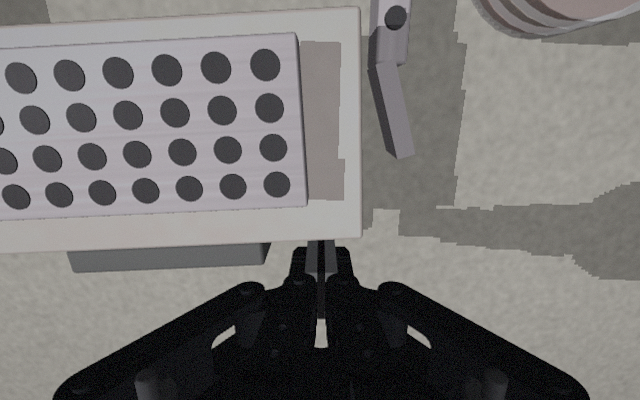

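Call:
move_arm --moves '[[[0, 0.025, 0, 0, 0, 0], [0, 0.044, 0, 0, 0, 0], [-0.055, 0.044, 0, 0, 0, 0], [-0.11, 0.044, 0, 0, 0, 0], [-0.16, 0.044, 0, 0, 0, 0], [-0.16, 0.025, 0, 0, 0, 0], [-0.16, 0.015, 0, 0, 0, 0], [-0.16, 0.011, 0, 0, 0, 0], [-0.16, 0.008, 0, 0, 0, 0], [-0.16, 0.005, 0, 0, 0, 0], [-0.16, 0.002, 0, 0, 0, 0], [-0.16, -0.001, 0, 0, 0, 0], [-0.16, -0.004, 0, 0, 0, 0], [-0.16, -0.007, 0, 0, 0, 0], [-0.16, -0.009, 0, 0, 0, 0]]]'

```text
clock: 17.55
eef_pos: [534.5, 100.4, 18.2]
tool_rot: [3.134, 0.003, -1.563]
force: [-6.5, 2.5, 3.8]
width: -0.1
```

```bash
python3 look.py w9
```

```text
17.55 [534.51666517 100.35698869  18.17270952] [ 3.13409026  0.00324253 -1.56337154] [-6.52575974  2.5167247   3.81816   ]
```

View pics/w9.png

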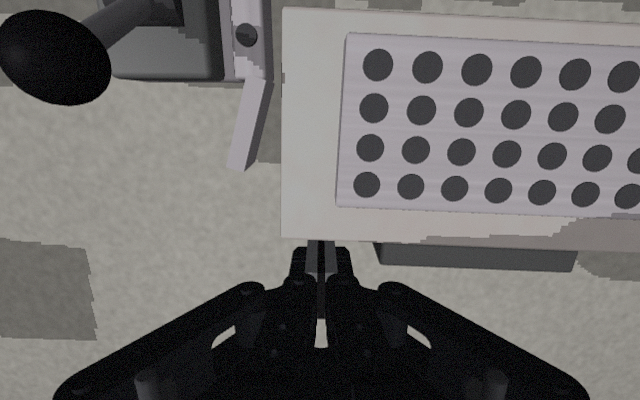

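```bash
python3 - <<'E'
from pose import *
d=pose("w9",(637,249),(283,238),1);s,g=d["s"],d["g"]
print(ray(g,(272,80),30,s),ray(g,(283,8),60,s))
for z in (60,70,80): print(ray(g,(54,57),z,s))
E
```

```text
w9 yaw -0.025 centre [594.6  18.8] corner [547.1 120.   60. ]
[620.27343994 126.99357631  30.        ] [644.67755016 117.01655993  60.        ]
[626.68937504 210.13804345  60.        ]
[625.54227679 201.97432662  70.        ]
[624.39517855 193.8106098   80.        ]
```

Call:
move_arm --moves '[[[0, 0.025, 0, 0, 0, 0], [0, 0.041, 0, 0, 0, 0], [0.055, 0.041, 0, 0, 0, 0], [0.11, 0.041, 0, 0, 0, 0], [0.16, 0.041, 0, 0, 0, 0], [0.16, 0.023, 0, 0, 0, 0], [0.16, 0.013, 0, 0, 0, 0], [0.16, 0.009, 0, 0, 0, 0], [0.16, 0.006, 0, 0, 0, 0], [0.16, 0.003, 0, 0, 0, 0], [0.16, 0, 0, 0, 0, 0], [0.16, -0.003, 0, 0, 0, 0], [0.16, -0.006, 0, 0, 0, 0], [0.16, -0.008, 0, 0, 0, 0]]]'

```text
clock: 19.35
eef_pos: [544.6, -60.9, 18.2]
tool_rot: [3.137, -0.0, -1.563]
force: [-5.4, -2.6, 2.2]
width: 0.0
```

```bash
python3 look.py w10
```

```text
19.35 [544.63023988 -60.88185556  18.23529684] [ 3.13654422e+00 -4.47493643e-04 -1.56253804e+00] [-5.42756733 -2.60410653  2.19979035]
```

View pics/w10.png

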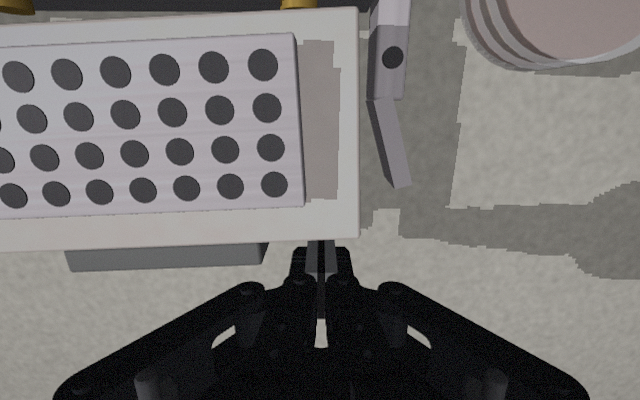

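```bash
python3 - <<'E'
from pose import *
d=pose("w10",(0,252),(360,236),-1);s,g=d["s"],d["g"]
print(ray(g,(357,6),60,s),ray(g,(298,8),35,s))
E
```

```text
w10 yaw 0.057 centre [602.6  24.4] corner [558.4 -78.3  60. ]
[655.66708469 -72.52045882  60.        ] [661.12011192 -48.04428761  35.        ]
```

Call:
move_arm --moves '[[[0, 0.025, 0, 0, 0, 0], [0, 0.044, 0, 0, 0, 0], [-0.055, 0.044, 0, 0, 0, 0], [-0.11, 0.044, 0, 0, 0, 0], [-0.16, 0.044, 0, 0, 0, 0], [-0.16, 0.025, 0, 0, 0, 0], [-0.16, 0.015, 0, 0, 0, 0], [-0.16, 0.011, 0, 0, 0, 0], [-0.16, 0.008, 0, 0, 0, 0], [-0.16, 0.005, 0, 0, 0, 0], [-0.16, 0.002, 0, 0, 0, 0], [-0.16, -0.001, 0, 0, 0, 0], [-0.16, -0.004, 0, 0, 0, 0], [-0.16, -0.007, 0, 0, 0, 0]]]'

```text
clock: 21.15
eef_pos: [549.3, 100.6, 18.2]
tool_rot: [3.134, 0.003, -1.563]
force: [-7.8, 3.1, 4.6]
width: 0.2
```

```bash
python3 look.py w11
```

```text
21.15 [549.29852481 100.59517681  18.21308566] [ 3.13361437  0.00341695 -1.56317574] [-7.83231518  3.05984827  4.61534792]
```

View pics/w11.png

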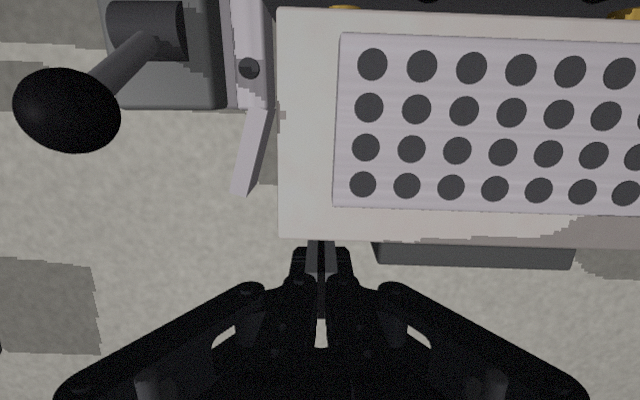

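```bash
python3 - <<'E'
from pose import *
d=pose("w11",(637,248),(278,238),1);s,g=d["s"],d["g"]
print(ray(g,(278,8),60,s),ray(g,(345,9),60,s),ray(g,(345,8),35,s))
E
```

```text
w11 yaw -0.021 centre [609.7  21.6] corner [561.8 122.6  60. ]
[659.46035098 119.19768395  60.        ] [659.30266007  93.34937649  60.        ] [665.91363395  91.73921895  35.        ]
```

Call:
move_arm --moves '[[[0, 0.025, 0, 0, 0, 0], [0, 0.041, 0, 0, 0, 0], [0.055, 0.041, 0, 0, 0, 0], [0.11, 0.041, 0, 0, 0, 0], [0.16, 0.041, 0, 0, 0, 0], [0.16, 0.023, 0, 0, 0, 0], [0.16, 0.013, 0, 0, 0, 0], [0.16, 0.009, 0, 0, 0, 0], [0.16, 0.006, 0, 0, 0, 0], [0.16, 0.003, 0, 0, 0, 0], [0.16, 0, 0, 0, 0, 0], [0.16, -0.002, 0, 0, 0, 0], [0.16, -0.004, 0, 0, 0, 0], [0.16, -0.005, 0, 0, 0, 0]]]'

```text
clock: 22.95
eef_pos: [555.6, -61.2, 18.3]
tool_rot: [3.135, -0.0, -1.563]
force: [-8.0, -4.3, 4.4]
width: -0.1
```

```bash
python3 look.py w12
```

```text
22.95 [555.58674652 -61.19291363  18.25786903] [ 3.13490267e+00 -3.88320020e-04 -1.56310103e+00] [-8.04614303 -4.25814884  4.44758364]
```

View pics/w12.png

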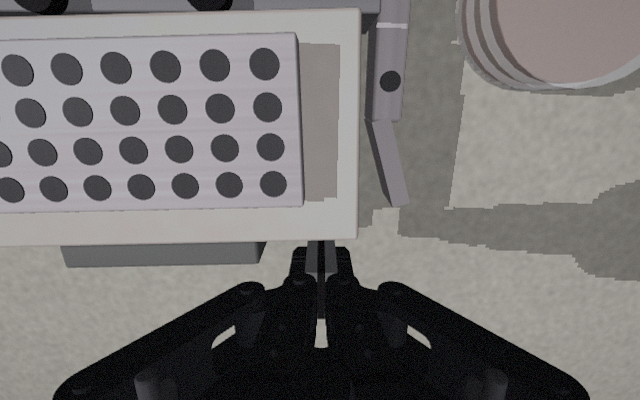

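```bash
python3 - <<'E'
from pose import *
d=pose("w12",(0,245),(359,238),-1);s,g=d["s"],d["g"]
print(ray(g,(357,9),60,s))
E
```

```text
w12 yaw 0.029 centre [615.4  23.2] corner [568.4 -78.2  60. ]
[665.62927166 -72.924734    60.        ]
```

Call:
move_arm --moves '[[[0, 0.025, 0, 0, 0, 0], [0, 0.044, 0, 0, 0, 0], [-0.055, 0.044, 0, 0, 0, 0], [-0.11, 0.044, 0, 0, 0, 0], [-0.16, 0.044, 0, 0, 0, 0], [-0.16, 0.023, 0, 0, 0, 0], [-0.16, 0.013, 0, 0, 0, 0], [-0.16, 0.009, 0, 0, 0, 0], [-0.16, 0.006, 0, 0, 0, 0], [-0.16, 0.004, 0, 0, 0, 0], [-0.16, 0.002, 0, 0, 0, 0], [-0.16, 0, 0, 0, 0, 0], [-0.16, -0.002, 0, 0, 0, 0]]]'

```text
clock: 24.62
eef_pos: [555.2, 100.1, 18.2]
tool_rot: [3.132, 0.003, -1.564]
force: [-8.9, 1.1, 6.2]
width: -0.1
```

```bash
python3 look.py w13
```

```text
24.625 [555.20285872 100.12469302  18.23751171] [ 3.13176007e+00  3.08745849e-03 -1.56355611e+00] [-8.85410611  1.10907789  6.22536221]
```

View pics/w13.png

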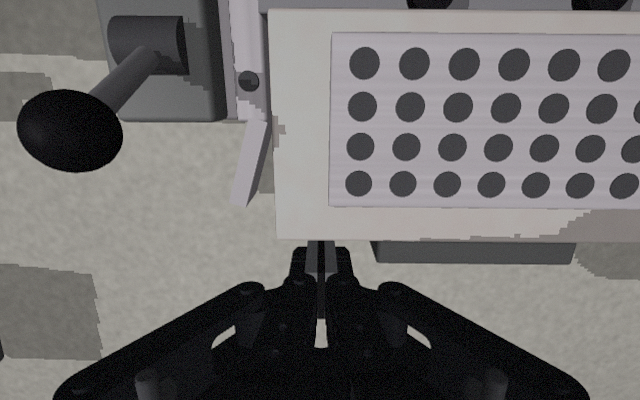

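Call:
move_arm --moves '[[[0, -0.001, 0, 0, 0, 0], [0, -0.002, 0, 0, 0, 0], [0, -0.003, 0, 0, 0, 0]]]'

```text
clock: 25.05
eef_pos: [556.0, 100.3, 18.1]
tool_rot: [3.128, 0.004, -1.563]
force: [-13.7, 0.7, 12.1]
width: 0.2
```

Call:
move_arm --moves '[[[0, -0.001, 0, 0, 0, 0], [0, -0.002, 0, 0, 0, 0], [0, -0.003, 0, 0, 0, 0]]]'

```text
clock: 25.42
eef_pos: [555.9, 100.2, 17.8]
tool_rot: [3.122, 0.004, -1.563]
force: [-19.0, -0.2, 11.9]
width: -0.0
```

Call:
move_arm --moves '[[[0, 0.025, 0, 0, 0, 0], [0, 0.049, 0, 0, 0, 0], [0.055, 0.049, 0, 0, 0, 0], [0.11, 0.049, 0, 0, 0, 0], [0.16, 0.049, 0, 0, 0, 0], [0.16, 0.03, 0, 0, 0, 0], [0.16, 0.019, 0, 0, 0, 0], [0.16, 0.015, 0, 0, 0, 0], [0.16, 0.012, 0, 0, 0, 0], [0.16, 0.01, 0, 0, 0, 0], [0.16, 0.008, 0, 0, 0, 0], [0.16, 0.006, 0, 0, 0, 0]]]'

```text
clock: 26.92
eef_pos: [556.9, -60.4, 18.3]
tool_rot: [3.133, 0.002, -1.563]
force: [-11.8, -1.5, 8.6]
width: -0.1
```

Call:
move_arm --moves '[[[0, -0.001, 0, 0, 0, 0], [0, -0.002, 0, 0, 0, 0], [0, -0.003, 0, 0, 0, 0]]]'

```text
clock: 27.3
eef_pos: [556.8, -60.3, 18.2]
tool_rot: [3.128, 0.003, -1.564]
force: [-15.0, -1.0, 11.8]
width: -0.2
```

Call:
move_arm --moves '[[[0, 0.025, 0, 0, 0, 0], [0, 0.047, 0, 0, 0, 0], [-0.055, 0.047, 0, 0, 0, 0], [-0.11, 0.047, 0, 0, 0, 0], [-0.16, 0.047, 0, 0, 0, 0], [-0.16, 0.028, 0, 0, 0, 0], [-0.16, 0.017, 0, 0, 0, 0], [-0.16, 0.013, 0, 0, 0, 0], [-0.16, 0.01, 0, 0, 0, 0], [-0.16, 0.008, 0, 0, 0, 0], [-0.16, 0.006, 0, 0, 0, 0], [-0.16, 0.004, 0, 0, 0, 0], [-0.16, 0.002, 0, 0, 0, 0]]]'

```text
clock: 28.92
eef_pos: [556.4, 99.3, 18.3]
tool_rot: [3.132, 0.001, -1.563]
force: [-11.0, -1.0, 9.3]
width: 0.1
```

```bash
python3 look.py w14
```

```text
28.925 [556.39415243  99.254107    18.26380225] [ 3.13197876e+00  1.34398326e-03 -1.56323186e+00] [-11.01079382  -1.04854047   9.28140537]
```

Call:
move_arm --moves '[[[0, 0.02, 0, 0, 0, 0], [0, 0.04, -0.01, 0, 0, 0], [0, 0.06, -0.06, 0, 0, 0], [0.02, 0.06, -0.12, 0, 0, 0], [0.05, 0.06, -0.17, 0, 0, 0], [0.06, 0.06, -0.2, 0, 0, 0], [0.06, 0.06, -0.2, 0, 0, 0], [0.06, 0.06, -0.2, 0, 0, 0]]]'

```text
clock: 29.98
eef_pos: [501.5, 39.7, 218.0]
tool_rot: [3.14, 0.001, -1.562]
force: [0.1, 0.0, 0.3]
width: 0.1
```

```bash
python3 look.py w15; python3 - <<'E'
from h import *
i=cv2.imread("pics/w15.png")
cv2.imwrite("pics/w15z.png",cv2.resize(i[0:240,120:440],(800,600),interpolation=cv2.INTER_CUBIC))
E
```

```text
29.975 [501.45997808  39.71867789 218.02884233] [ 3.14035250e+00  7.66044228e-04 -1.56227517e+00] [0.09315238 0.03659563 0.2842159 ]
```

View pics/w15.png

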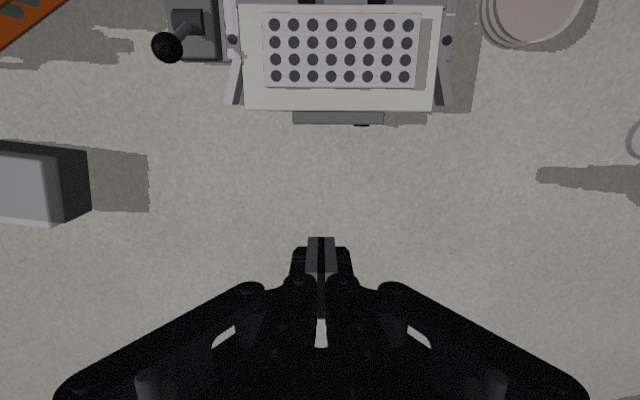

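View pics/w15z.png

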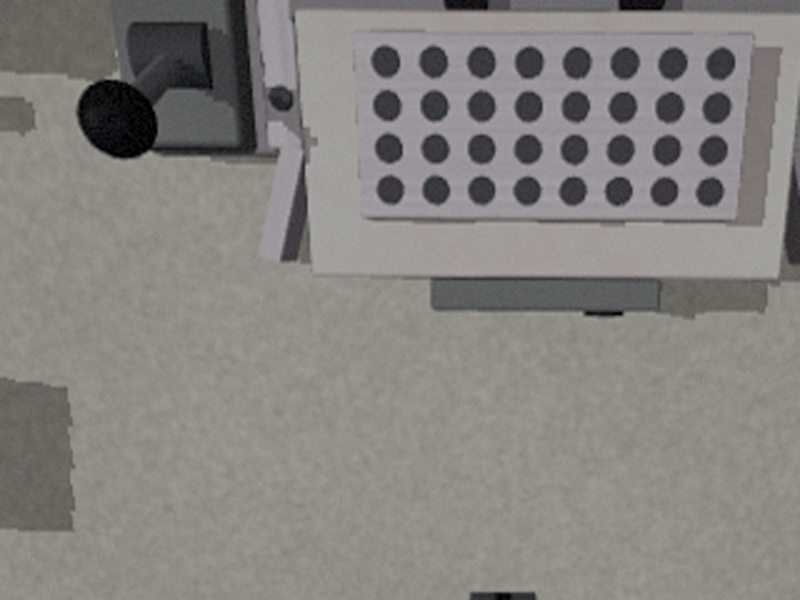

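```bash
cat > tri.py <<'E'
from h import *
def rayd(g,uv,s=None):
    a=ray(g,uv,0,s); M,o=cam(g,s); d=a-o; return o,d/np.linalg.norm(d)
def tri(L):
    A=np.zeros((3,3));b=np.zeros(3)
    for o,d in L:
        P=np.eye(3)-np.outer(d,d);A+=P;b+=P@o
    x=np.linalg.solve(A,b)
    return x,[round(np.linalg.norm((np.eye(3)-np.outer(d,d))@(x-o)),1) for o,d in L]
def ld(n): d=np.load(n+".npy",allow_pickle=True).item(); return d["s"],d["g"]
E
python3 - <<'E'
from tri import *
L=[]
for n,uv in [("w1",(188.3,74)),("w9",(54,57)),("w11",(66,110)),("w13",(70,130)),("w15",(167.5,47))]:
    s,g=ld(n); L.append(rayd(g,uv,s))
print(tri(L))
g=get_image("side"); print(tri(L+[rayd(g,(220+318*.3,130+118*.3))]))
s,g=ld("w13"); print("pivot z~30?",[np.round(ray(g,(147,45),z,s)) for z in (25,35,45)])
cv2.imwrite("pics/side2.png",cv2.resize(get_image("side")["color"][120:250,250:400],(750,650)[:2]))
E
```

```text
(array([622.10033359, 178.77701258,  98.40385564]), [np.float64(0.6), np.float64(0.2), np.float64(0.5), np.float64(0.5), np.float64(0.6)])
(array([622.52535802, 181.4766659 ,  93.703186  ]), [np.float64(1.0), np.float64(0.9), np.float64(1.3), np.float64(1.1), np.float64(0.9), np.float64(2.0)])
pivot z~30? [array([657., 190.,  25.]), array([656., 185.,  35.]), array([654., 179.,  45.])]
```

View pics/side2.png

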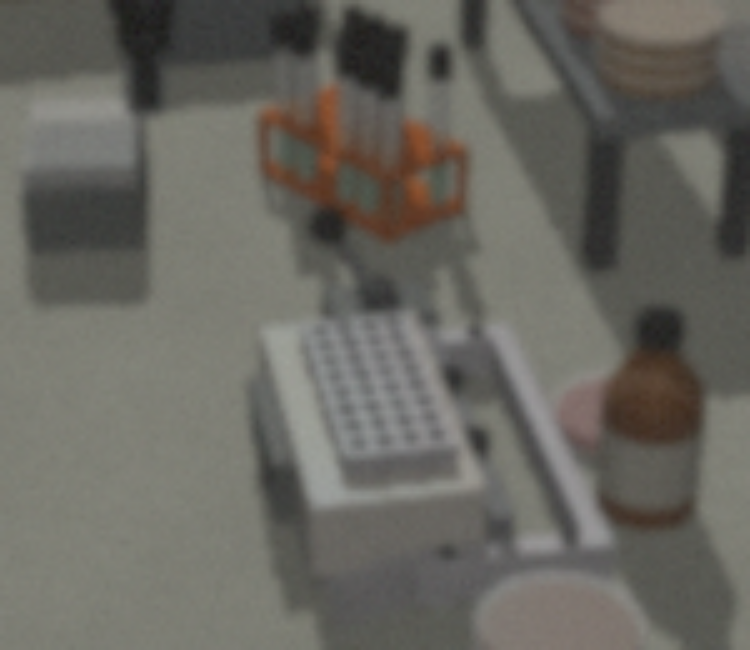

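Call:
move_arm --moves '[[[-0.045, -0.02, 0.02, 0, 0, 0], [-0.09, -0.04, 0.04, 0, 0, 0], [-0.14, -0.06, 0.07, 0, 0, 0], [-0.14, -0.08, 0.11, 0, 0, 0], [-0.14, -0.084, 0.128, 0, 0, 0], [-0.14, -0.084, 0.128, 0, 0, 0], [-0.14, -0.084, 0.128, 0, 0, 0]]]'

```text
clock: 31.0
eef_pos: [585.2, 178.7, 92.0]
tool_rot: [-3.14, 0.0, -1.564]
force: [-0.3, 0.1, 0.6]
width: -0.1
```

```bash
python3 look.py w16
```

```text
31.0 [585.24265319 178.70780477  92.04259331] [-3.14042936e+00  2.06775182e-04 -1.56446747e+00] [-0.34987748  0.12668963  0.63169197]
```

View pics/w16.png

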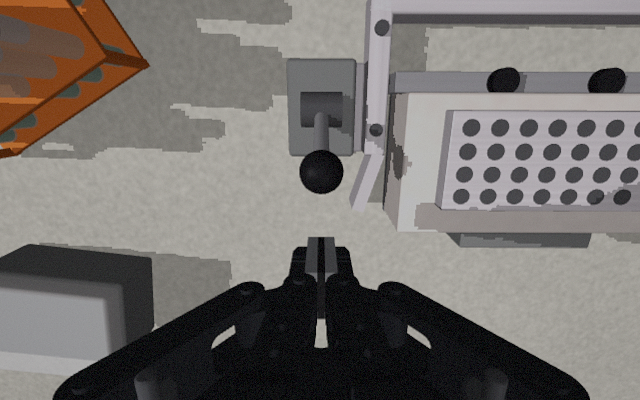

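Call:
move_arm --moves '[[[0, -0.008, 0, 0, 0, 0], [0, -0.013, 0, 0, 0, 0], [0, -0.018, 0, 0, 0, 0], [0, -0.023, 0, 0, 0, 0], [0, -0.028, 0, 0, 0, 0], [0, -0.033, 0, 0, 0, 0], [0, -0.038, 0, 0, 0, 0], [0, -0.043, 0, 0, 0, 0], [0, -0.048, 0, 0, 0, 0], [0, -0.053, 0, 0, 0, 0], [0, -0.058, 0, 0, 0, 0], [0, -0.063, 0, 0, 0, 0], [0, -0.067, 0, 0, 0, 0], [0, -0.071, 0, 0, 0, 0], [0, -0.074, 0, 0, 0, 0], [0, -0.077, 0, 0, 0, 0], [0, -0.079, 0, 0, 0, 0]]]'

```text
clock: 33.17
eef_pos: [664.1, 180.1, 90.8]
tool_rot: [3.142, 0.0, -1.563]
force: [-0.2, -0.0, -0.6]
width: 0.1
```

```bash
python3 look.py w17
```

```text
33.175 [664.11216817 180.13896615  90.76122749] [ 3.14155181e+00  3.12674642e-05 -1.56302439e+00] [-0.18303944 -0.03060408 -0.55312095]
```

View pics/w17.png

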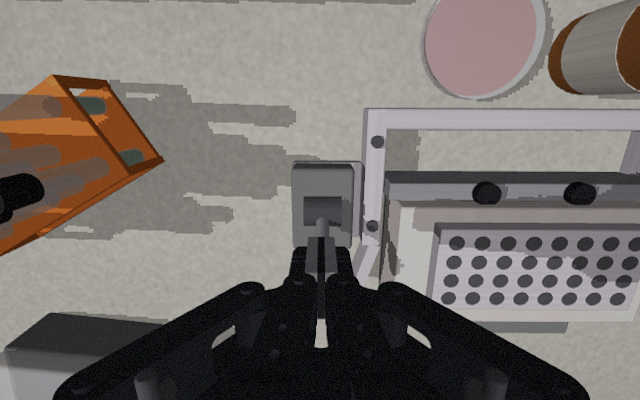

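```bash
python3 - <<'E'
from h import *
d=np.load("w17.npy",allow_pickle=True).item(); s,g=d["s"],d["g"]; T=R.from_euler("xyz",s["tool_rot"]).as_matrix()
for y in (-11,-5,0,5,11):
  print(y,[np.round(proj(g,s["eef_pos"]+T@np.array([0,y,z]),s)).tolist() for z in (0,-10,-20,-40)])
for q in [(656,180,34),(656,180,105),(622,180,96),(689,180,96)]: print(q,proj(g,q,s))
E
```

```text
-11 [[323.0, 211.0], [323.0, 217.0], [323.0, 223.0], [324.0, 239.0]]
-5 [[323.0, 220.0], [323.0, 226.0], [323.0, 233.0], [324.0, 250.0]]
0 [[323.0, 227.0], [323.0, 234.0], [323.0, 241.0], [324.0, 259.0]]
5 [[323.0, 234.0], [323.0, 241.0], [323.0, 249.0], [323.0, 268.0]]
11 [[323.0, 243.0], [323.0, 250.0], [323.0, 259.0], [323.0, 278.0]]
(656, 180, 34) [322.55498169 208.62998888]
(656, 180, 105) [323.21769386 249.41731929]
(622, 180, 96) [322.56704635 289.82539571]
(689, 180, 96) [323.69017552 191.63987733]
```

```bash
python3 - <<'E'
from h import *
s=ctrl.read_state()
g=get_image("side"); p=s["eef_pos"]
print(p,proj(g,p),proj(g,p+[12,0,0]),proj(g,p+[0,0,37]),proj(g,(622,180,96)),proj(g,(689,180,96)))
i=g["color"][60:220,230:430]; cv2.imwrite("pics/s3.png",cv2.resize(i,(750,600),interpolation=cv2.INTER_CUBIC))
E
```

```text
[664.34892884 180.07761039  90.81398222] [327.81327291 164.72660821] [331.44727686 164.3822628 ] [327.80346249 154.43563939] [314.88950018 164.53183596] [335.2871994  162.60923316]
```

View pics/s3.png

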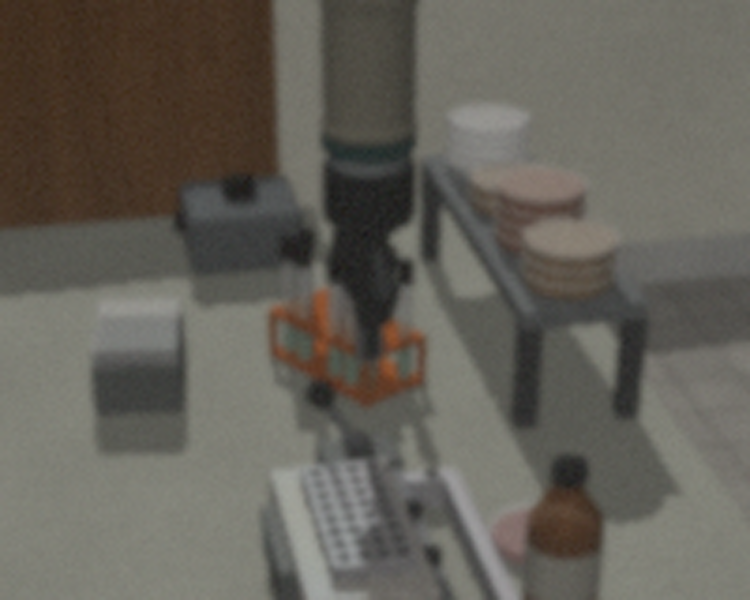

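Call:
move_arm --moves '[[[0, 0.04, 0, 0, 0, 0], [0, 0.08, 0, 0, 0, 0], [0, 0.08, 0.02, 0, 0, 0], [0, 0.08, 0.044, 0, 0, 0], [0, 0.08, 0.044, 0, 0, 0], [0, 0.08, 0.044, 0, 0, 0]]]'

```text
clock: 34.02
eef_pos: [585.0, 179.1, 47.1]
tool_rot: [-3.14, -0.0, -1.563]
force: [-0.0, -0.5, 0.7]
width: -0.2
```

```bash
python3 look.py w18; python3 - <<'E'
from h import *
s=ctrl.read_state()
g=get_image("side"); p=s["eef_pos"]
print(p,proj(g,p),proj(g,p+[0,0,37]))
i=g["color"][100:220,260:410]; cv2.imwrite("pics/s4.png",cv2.resize(i,(750,600),interpolation=cv2.INTER_CUBIC))
E
```

```text
34.025 [585.03672398 179.13291369  47.08249358] [-3.14048523e+00 -3.66304587e-04 -1.56333036e+00] [-0.03129461 -0.47695961  0.74192862]
[585.14154122 179.22840808  47.43397485] [304.0504197  178.89810605] [303.69146501 168.89937768]
```

View pics/w18.png

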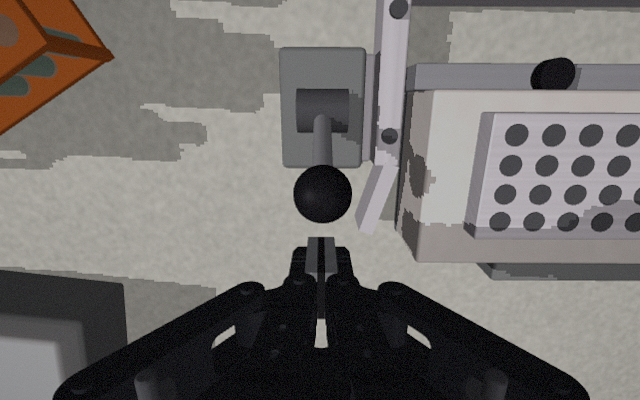

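View pics/s4.png

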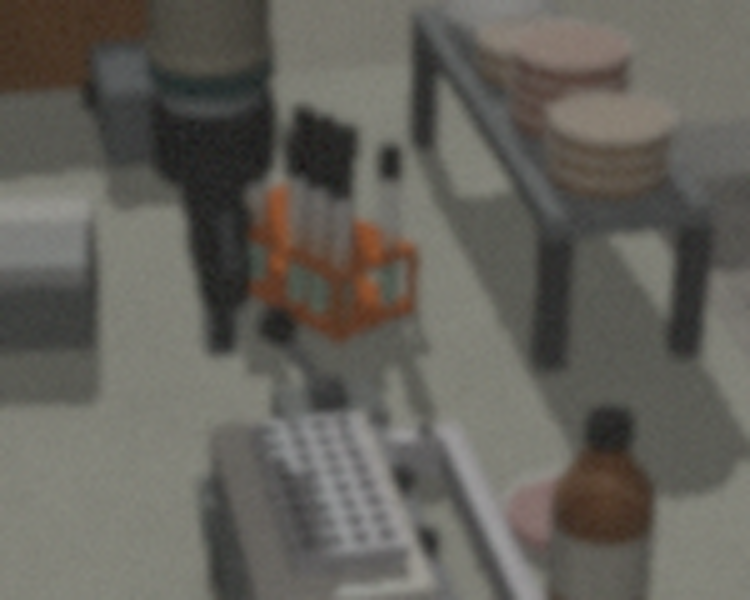

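Call:
move_arm --moves '[[[0, -0.008, 0, 0, 0, 0], [0, -0.013, 0, 0, 0, 0], [0, -0.018, 0, 0, 0, 0], [0, -0.023, 0, 0, 0, 0], [0, -0.028, 0, 0, 0, 0], [0, -0.033, 0, 0, 0, 0], [0, -0.038, 0, 0, 0, 0], [0, -0.043, 0, 0, 0, 0], [0, -0.048, 0, 0, 0, 0], [0, -0.053, 0, 0, 0, 0], [0, -0.058, 0, 0, 0, 0], [0, -0.063, 0, 0, 0, 0], [0, -0.067, 0, 0, 0, 0], [0, -0.071, 0, 0, 0, 0], [0, -0.074, 0, 0, 0, 0], [0, -0.077, 0, 0, 0, 0], [0, -0.079, 0, 0, 0, 0]]]'

```text
clock: 36.25
eef_pos: [663.0, 180.2, 46.7]
tool_rot: [3.141, 0.0, -1.563]
force: [-0.9, -0.3, -1.4]
width: -0.0
```

```bash
python3 look.py w19
```

```text
36.25 [663.00725657 180.20474261  46.71700912] [ 3.14135527e+00  1.10889205e-04 -1.56300130e+00] [-0.9233034  -0.32457928 -1.35115917]
```

View pics/w19.png

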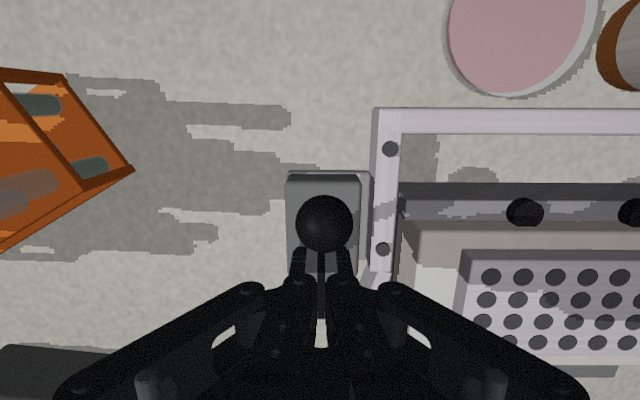

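Call:
move_arm --moves '[[[0, -0.002, 0, 0, 0, 0], [0, -0.004, 0, 0, 0, 0], [0, -0.006, 0, 0, 0, 0], [0, -0.006, 0, 0, 0, 0]]]'

```text
clock: 36.8
eef_pos: [665.4, 180.2, 46.6]
tool_rot: [3.134, 0.001, -1.563]
force: [-9.3, -0.9, 4.9]
width: 0.1
```

```bash
python3 - <<'E'
from h import *
d=np.load("w19.npy",allow_pickle=True).item(); s,g=d["s"],d["g"]
for a in (.7,.8,.9,1.0): print(a,proj(g,(656+70*np.sin(a-.5),180,34+70*np.cos(a-.5)),s))
E
```

```text
0.7 [324.42248823 262.93489171]
0.8 [324.55696655 247.38394172]
0.9 [324.66829487 231.55433746]
1.0 [324.75382034 215.84974518]
```

Call:
move_arm --moves '[[[0, 0.03, 0, 0, 0, 0], [0, 0.08, 0, 0, 0, 0], [0, 0.13, -0.03, 0, 0, 0], [0.03, 0.16, -0.08, 0, 0, 0], [0.07, 0.17, -0.13, 0, 0, 0], [0.1, 0.17, -0.18, 0, 0, 0], [0.1, 0.17, -0.22, 0, 0, 0], [0.1, 0.17, -0.22, 0, 0, 0], [0.1, 0.17, -0.22, 0, 0, 0]]]'

```text
clock: 37.92
eef_pos: [499.7, 79.3, 266.5]
tool_rot: [-3.141, 0.001, -1.563]
force: [0.0, -0.8, -0.9]
width: -0.1
```

```bash
python3 look.py w20;  python3 - <<'E'
from h import *
i=cv2.imread("pics/w20.png")
cv2.imwrite("pics/w20z.png",cv2.resize(i[0:240,120:440],(800,600),interpolation=cv2.INTER_CUBIC))
g=get_image("side")
i=g["color"][100:280,240:480]; cv2.imwrite("pics/s5.png",cv2.resize(i,(800,600),interpolation=cv2.INTER_CUBIC))
g=get_image("top")
i=g["color"][130:310,160:400]; cv2.imwrite("pics/t5.png",cv2.resize(i,(800,600),interpolation=cv2.INTER_CUBIC))
E
```

```text
37.925 [499.68456041  79.2555792  266.47339447] [-3.14144308e+00  5.15153736e-04 -1.56253842e+00] [ 8.76671046e-04 -7.87492418e-01 -9.40084995e-01]
```

View pics/w20z.png

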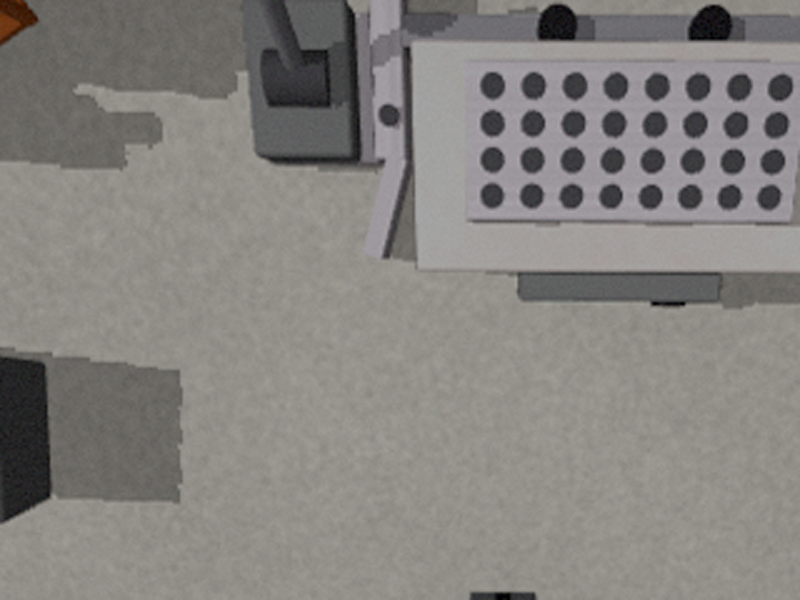

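View pics/s5.png

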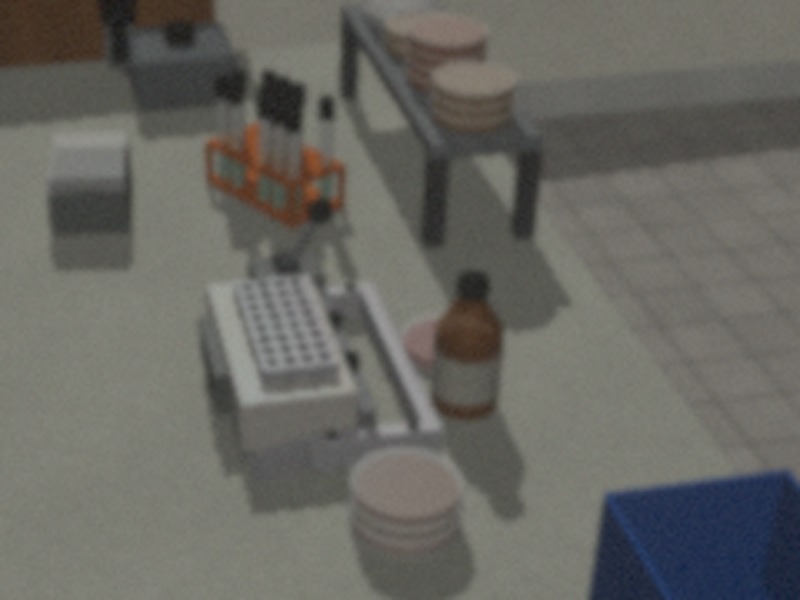

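View pics/t5.png

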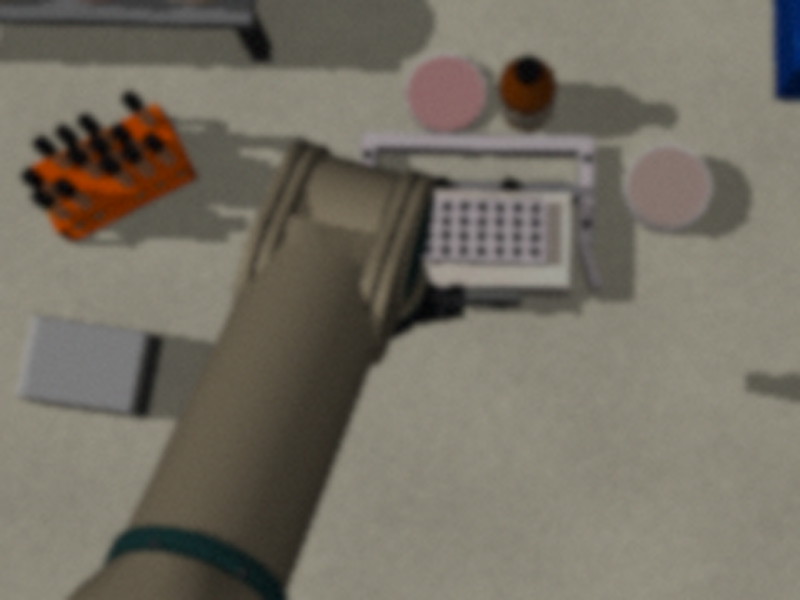

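Call:
move_arm --moves '[[[0.02, -0.04, 0, 0, 0, 0], [0.04, -0.08, 0, 0, 0, 0], [0.05, -0.12, 0, 0, 0, 0], [0.05, -0.16, 0, 0, 0, 0], [0.05, -0.16, 0, 0, 0, 0], [0.05, -0.16, 0, 0, 0, 0], [0.05, -0.16, 0, 0, 0, 0]]]'

```text
clock: 38.95
eef_pos: [659.1, 30.3, 266.6]
tool_rot: [3.141, 0.0, -1.563]
force: [-0.9, 0.0, -0.2]
width: 0.0
```

```bash
python3 look.py w21;  python3 - <<'E'
from h import *
i=cv2.imread("pics/w21.png")
cv2.imwrite("pics/w21z.png",cv2.resize(i[50:245,180:440],(800,600),interpolation=cv2.INTER_CUBIC))
d=np.load("w21.npy",allow_pickle=True).item(); s,g=d["s"],d["g"]
for a in (0,.5,.9,1.0): print(a,proj(g,(656+70*np.sin(a-.5),180,34+70*np.cos(a-.5)),s))
E
```

```text
38.95 [659.10359466  30.29246107 266.63674401] [ 3.14053418e+00  3.91782964e-04 -1.56321394e+00] [-0.91145545  0.02374473 -0.2485149 ]
0 [197.60746347 197.56147669]
0.5 [191.35384708 171.96228906]
0.9 [190.46731797 147.42044468]
1.0 [190.90103653 141.48951871]
```

View pics/w21.png

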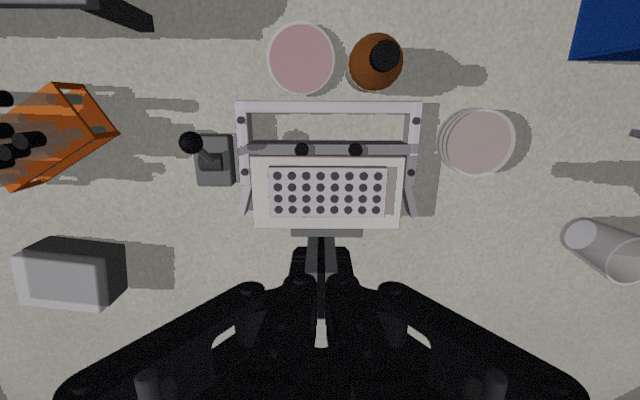

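View pics/w21z.png

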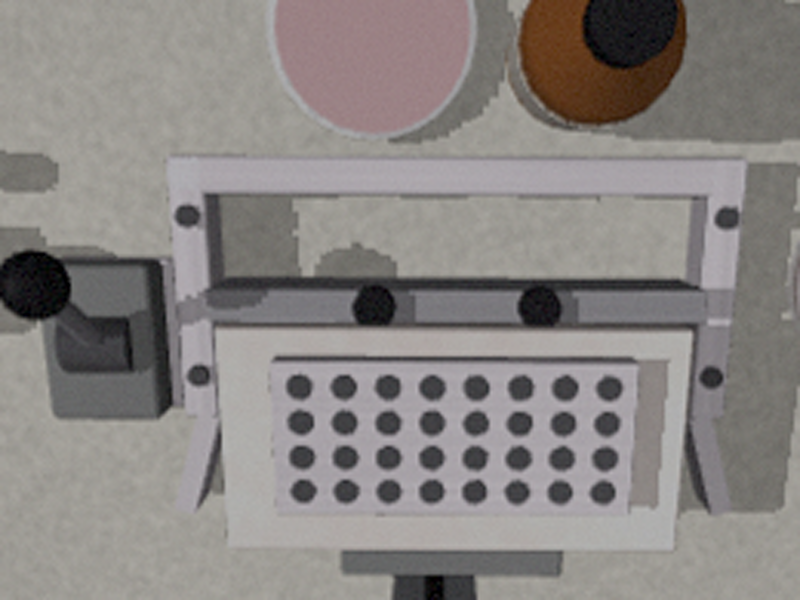

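```bash
python3 - <<'E'
from h import *
print(job.finish_job(), ctrl.read_state()["clock"])
E
```

```text
the job is handed in; nothing more can be done
the job is handed in; nothing more can be done
```

I walked the heater about 80 mm into the dock with small alternating pushes on its two near corners, then swung the dock's lever fully over. The job was handed in at about 39 s, well inside the 72 s limit.

- **Heater:** The skew stayed within about 0.06 rad throughout. Each corner was then pressed to the stop: the tool stopped advancing at x = 556 mm on the left and 557 mm on the right. The largest force I read was about 22 N. The last picture shows it square and flush along the bar. The contact buttons are hidden behind the case, so I could not see directly that they are fully pressed in.
- **Lever:** The first pass missed it and touched nothing. The lower second pass carried it to its end stop at about 10 N. The knob now sits within a pixel of where 1.0 rad should be.
- **Bystanders:** None of the rack, dishes, bottle, beaker or tip box appears to have moved in the last pictures. I did not measure their positions.

**Check that disagreed:** the side camera, and how the fingers look in the wrist camera, put their real end about 35 mm short of the reported TCP. The corner pushes therefore most likely landed near z = 55 mm, not the intended 25 mm. They were at the bare-metal corners (heater y about ±78 mm), clear of the panel.

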